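Open the safety-capped solvent bottle on the bench carousel

ROBOT

A 6-joint arm with a two-finger parallel gripper is mounted at the origin on the work surface. World frame = base frame: x ahead of the robot, y to its left, z up, the work surface at z = 0. Lengths are in mm, angles in rad, forces in N, time in s.
With the tool pointing down it reaches from about 350 to 875 mm from the base axis. Payload 4.2 kg.
Tool frame: the origin (TCP) lies between the finger pads; the fingertips stand 25 mm ahead of it and the grasp point (between the pads) lies 6 mm ahead of it; z points along the fingers, y is the line along which they close (so a half turn about z gives the same grasp; the last joint's range is limited). The gripper opens to 85 mm and grips with 20 to 120 N. Pads are 22 mm wide; open, the fingers measure 114 mm over their backs; the gripper's body (76 mm by 85 mm) begins 54 mm behind the grasp point. The pads swing forward as they close: fully open they stand 13 mm farther back than shut.
Start: joints at [-0.931, 0.385, 0.008, 0, -1.194, -0.259], TCP at [232.303, -580.202, 256.312] pointing down, gripper open.
Joint ranges: [-3.14, 3.14], [-1.21, 2.06], [-1.07, 1.41], [-3.16, 2.05], [-2.99, -0.16], [-3.1, 3.1]. Speed limits (rad/s): [2.79, 2.79, 3.14, 3.14, 3.14, 3.14].

INTERFACE

Orientations are given as a unit quaternion [x, y, z, w].
In Python, from bench import arm gives the robot as it stands.
- The arm moves only by the shell command python3 -m pendant 'ROWS'. ROWS is JSON, a list of rows, each a list of 7 numbers: the shift along the tool's x, y, z in m, then the turn, a rotation vector about the tool's x, y, z in degrees, then the finger opening in m, from 0 to 0.0854. In form: [[x, y, z, wx, wy, wz, fingers], ...]. A call has 1 to 12 rows; each row shifts and turns the commanded pose from where the row before left it, along the tool's axes as they then stand; what a row does not reach is not made up. A row lasts 1/10 s, in which the tool goes at most 50 mm and 8.59 degrees, less where a joint would pass 70% of its speed; a pose out of reach is approached as far as the arm can. A call is refused whole if a number of a shift passes 0.05 or a number of a turn 8.59, either way. A call with a gripper value outside its range is refused whole. The fingers move at their own pace and stop on an object; the grip force is fixed at half the most. Time passes only in rows, so rows that do not move let the fingers close. It gives the time, the measured TCP pose, the force, the opening and the grip force at its end, in the units of the state.
- arm.read_state(): the state, without advancing time (a new reading comes with each control period).
- arm.get_image(name): name is "side" or "top" or "wrist"; returns a dict with "image" (400x640x3 uint8, red, green, blue), "fx", "fy", "cx", "cy" (pixels), "xyz" and "rotation" of the camera in the world. Camera axes: x right, y down, z forward; pixel columns grow to the right and rows downward; lengths in mm; the calibration is good to about 2 mm. A picture is of the moment at which its call begins. There is no depth.
- arm.job_done(): hands the job in; it is judged then, once.
The state is a dict: "clock": time; "joints": joint angles; "joint_vel": joint speeds; "joint_efforts": joint torques, N m; "position": TCP position; "ee_rot": TCP orientation; "contact_force": force on the tool from outside, world axes, zero at the start; "wrist_torque": the same for the moment, N m; "gripper_width": finger opening in mm; "grasp_force": force on a finger pad.
Only numpy, scipy, OpenCV 4.12 (cv2) and the standard library are available. Lean on these libraries where they do the work, as an engineer would, in place of code of your own. Each camera call takes 0.05 s, during which the arm holds its last target. There are 200 camera calls.

TASK

Swing the round carousel by its upright black-sleeved post, anticlockwise seen from above, until it clicks into its one catch with the amber solvent bottle beside the yellow pointer. Then press the bottle's red push-and-turn safety cap down, twist it anticlockwise about a quarter turn while it is down, and lift it off. Finish while still holding the cap in the gripper, level and directly over the open bottle, its lower edge about 8 cm above the mouth; leave the carousel in its catch and the other things on the bench where they are.

Things in the scene. Friction and masses are not known exactly. Their poses are not given: they have to be found in the camera images.
- base: Fixed black round base of the carousel, 250 mm wide. Origin on the carousel's vertical turning axis at table height, z up. Its -x axis points to the yellow service pointer, a flat tab 142 to 172 mm from the axis, roughly on the robot's side. Position and yaw differ each time.
- plate: Turning aluminium plate of the carousel, 280 mm wide, top face 30 mm above the table. Origin as the base's. Its x axis points to the post, -x to the bottle. Turned home, in the catch, its x axis lies along the base's x; it starts 0.7 to 1.7 rad clockwise of that. Friction about 0.12 N m. It also carries, fixed, a blue flux tin (+y side) and a white block with brass cup (-y side), tops 70 mm high.
- catch_point (a point): Spring roller of the catch, on the base's +y side, 22 mm above the table, fixed with the base. From about 0.13 rad before home the roller must be pushed over a bump (about 1.1 N m), then it drops in at home with some 0.01 rad of play. Turning more than about 0.07 rad past home pushes it out on the other side.
- post (a point): Centre of the top end of the upright post that turns the carousel, 105 mm above the table, 105 mm from the turning axis, straight across from the bottle. Black sleeve 20 mm in diameter, from 55 to 105 mm above the table; pinch it from above. x points outward from the axis.
- mouth (a point): Centre of the rigid rim of the bottle's neck, 165 mm above the table, 75 mm from the turning axis, straight across from the post. Axes turn with the plate (x points to the post, z up). The amber bottle (76 mm wide, shoulder 145 mm above the table) is clamped to the plate and cannot turn or lift by itself.
- cap: Loose red safety cap, 55 mm in diameter, 38 mm high, 35 to 70 g. Origin at the centre of its lower edge, z up. Shut: origin 10 mm below mouth, its x axis along mouth's x, locked against twisting (a few degrees of play). The upper 20 mm is a solid cylinder: grip it there at the sides, fingers from above; the skirt below is slightly narrower.
- cap_top (a point): Centre of the cap's top face, 38 mm above its origin; a white bar lies along the cap's x axis. Pressed straight down 3.5 to 7 mm from shut, the cap can turn, anticlockwise seen from above only; keep it down while turning. Turned 55 to 125 deg from shut (75 is good), it can be lifted straight off; less, and it locks again.
- seal (a joint): Travel (m) of the spring-loaded white seal disc in the bottle mouth, under the cap: 0 = sprung up (cap off), 0.003 = cap shut, 0.0065 = cap far enough down to turn, 0.010 = bottomed. Spring about 5 N with the cap shut, 8.5 N at 0.0065, 12 N at 0.010.
- screwdriver: Loose screwdriver, orange handle, 190 mm long, lying; leave alone.
- marker: Loose black marker pen, 144 mm long, 14 mm thick, lying along its x; leave alone.
- board: Loose black circuit board 150 x 90 mm, up to 16 mm high with parts; leave alone. Origin under its centre.
- spool: Loose aluminium solder spool, 56 mm wide, 40 mm high; leave alone. Origin under its centre.
- partsbox: Loose clear divided parts box 120 x 90 x 35 mm; leave alone. Origin under its centre.
- sponge: Loose yellow sponge block 90 x 60 x 22 mm; leave alone. Origin under its centre.
Things that resemble listed ones, but are neither listed nor needed, are in the scene too. What is meant by the cap is not pink, and is the smaller of those in its own colour.

How it is judged:
By the outcome, as a careful person would: the job done as asked, in the order asked, and still so for the second after the job is handed in, while the arm keeps its last pose, push and grip.
It also fails if it takes over 54 s, if anything falls off the work surface, if the arm or the gripper's body presses on something with over 40 N, if the wrist force passes 120 N, or if a joint passes its speed limit or range.

## Working session

There is one attempt and no reset: what is moved stays moved. The work goes in short steps, Python scripts to look and compute and a shell command to move; the robot and the scene stay as the last step left them, time stands still between calls to the robot, and variables do not carry over. Pictures are saved under pics/ and viewed, at most 10 in all, crops included, and the job is handed in when it is done.

```bash
mkdir -p pics; ls
python3 - <<'E'
from bench import arm
import cv2,numpy as np
for n in("top","side"):
    d=arm.get_image(n); cv2.imwrite(f"pics/{n}0.png",d["image"][:,:,::-1])
    print(n,d["fx"],d["fy"],d["cx"],d["cy"],d["xyz"],np.round(d["rotation"],3).tolist())
s=arm.read_state();print(s["clock"],s["position"],s["ee_rot"])
E
```

```text
pics
top 493.9765902594479 493.9765902594479 318.49648813785905 204.48073970241313 [3.17619557e+02 2.14147902e-01 1.41439312e+03] [-0.693, 0.713, -0.075, 0.071]
side 508.9318168763083 508.9318168763083 319.1402854808206 203.3577497458133 [   42.00797885 -1070.4991657    984.69979219] [0.868, -0.197, 0.1, -0.446]
0.1 [ 232.13665529 -579.79035798  255.3262589 ] [-1.89171651e-01  9.81943551e-01  9.46263616e-04 -2.31772860e-04]
```

View pics/top0.png

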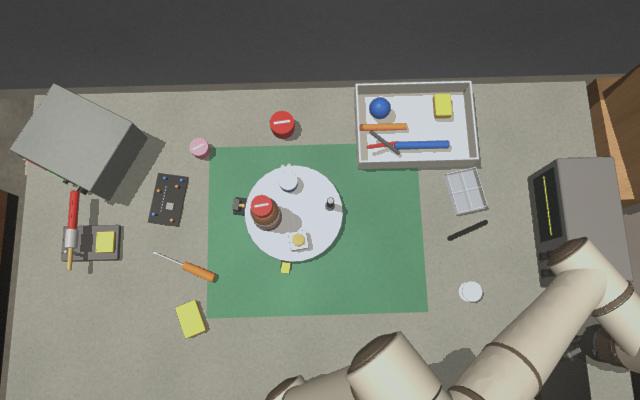

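View pics/side0.png

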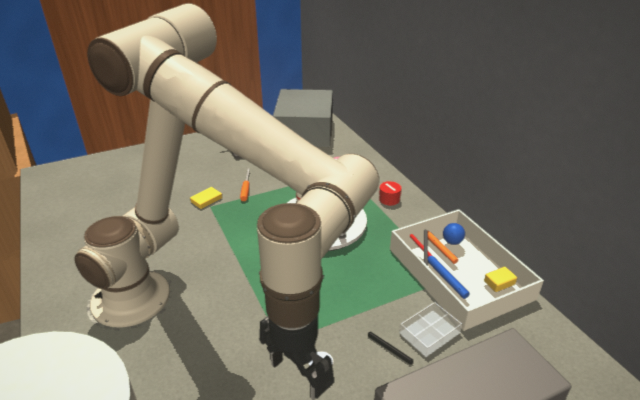

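```bash
cat > h.py <<'E'
from bench import arm
import cv2,numpy as np
def ray(d,u,v,z):
    r=np.array(d["rotation"]).reshape(3,3)@np.array([(u-d["cx"])/d["fx"],(v-d["cy"])/d["fy"],1])
    o=np.array(d["xyz"]); return (o+r*(z-o[2])/r[2])[:2]
def blobs(m,box,amin=5):
    x0,y0,x1,y1=box; k=np.zeros_like(m); k[y0:y1,x0:x1]=m[y0:y1,x0:x1]
    n,_,s,c=cv2.connectedComponentsWithStats(k.astype(np.uint8))
    return sorted([(int(s[i,4]),c[i].round(1).tolist(),s[i,:4].tolist()) for i in range(1,n) if s[i,4]>=amin],reverse=True)
E
cat > m.py <<'E'
from h import *
d=arm.get_image("top");im=d["image"];h=cv2.cvtColor(im,cv2.COLOR_RGB2HSV);H,S,V=[h[...,i].astype(int) for i in range(3)]
b=(235,155,350,280)
red=((H<5)|(H>174))&(S>190)&(V>120); print("red",blobs(red,b)[:3])
print("dark",blobs((V<80),b)[:5])
yel=(H>22)&(H<34)&(S>150); print("yel",blobs(yel,b)[:3])
pl=(S<40)&(V>130); print("plate",blobs(pl,b)[:3])
c=[x for x in cv2.findContours((pl*255).astype(np.uint8),0,1)[0] if cv2.contourArea(x)>2000 and cv2.pointPolygonTest(x,(300,220),False)>=0]
for x in c: 
    p=cv2.convexHull(x);(u,v),ax,_=cv2.fitEllipse(p);e=cv2.minEnclosingCircle(p);print("ell",u,v,ax,e,ray(d,u,v,30),ray(d,*e[0],30))
import sys
cv2.imwrite(sys.argv[1],cv2.resize(im[155:285,225:355],None,fx=4.5,fy=4.5,interpolation=2)[:,:,::-1])
E
python3 m.py pics/crop1.png
```

```text
red []
dark [(59, [239.6, 210.9], [235, 207, 9, 9]), (30, [241.6, 200.1], [237, 198, 9, 5]), (28, [330.2, 205.1], [327, 203, 7, 6]), (16, [272.4, 227.1], [265, 222, 15, 8])]
yel []
plate [(6340, [296.6, 212.7], [245, 163, 98, 99]), (22, [260.7, 204.8], [255, 203, 13, 4])]Traceback (most recent call last):
  File "m.py", line 10, in <module>
    p=cv2.convexHull(x);(u,v),ax,_=cv2.fitEllipse(p);e=cv2.minEnclosingCircle(p);print("ell",u,v,ax,e,ray(d,u,v,30),ray(d,*e[0],30))
                                                                                                      ~~~^^^^^^^^^^
  File "h.py", line 4, in ray
    r=np.array(d["rotation"]).reshape(3,3)@np.array([(u-d["cx"])/d["fx"],(v-d["cy"])/d["fy"],1])
      ~~~~~~~~~~~~~~~~~~~~~~~~~~~~~~~^^^^^
ValueError: cannot reshape array of size 4 into shape (3,3)
```

```bash
sed -i 's/r=np.array(d\["rotation"\]).reshape(3,3)@/r=R.from_quat(d["rotation"]).as_matrix()@/; 2a from scipy.spatial.transform import Rotation as R' h.py
sed -i 's/(H<5)|(H>174))&(S>190)&(V>120)/(H<8)|(H>170))\&(S>150)\&(V>130)/; s/(H>22)&(H<34)&(S>150)/(H>20)\&(H<38)\&(S>110)/' m.py
python3 - <<'E'
s=open('m.py').read().split('\n')
i=[k for k,l in enumerate(s) if l.startswith('for x in c')][0]
s[i]='''for x in c:
    p=cv2.convexHull(x)[:,0].astype(np.float32)
    for _ in range(6):
        (u,v),ax,_a=cv2.fitEllipse(p); q=np.hypot(*(p-[u,v]).T); p=p[abs(q-np.mean(ax)/2)<max(1.2,np.percentile(abs(q-np.mean(ax)/2),90))]
    print("ell",u,v,ax,len(p),ray(d,u,v,30))'''
s[i+1]=''
open('m.py','w').write('\n'.join(s))
E
python3 m.py pics/crop1.png
```

```text
red [(24, [262.2, 197.7], [254, 196, 16, 6])]
dark [(59, [239.5, 210.9], [235, 207, 9, 9]), (31, [241.6, 200.1], [237, 198, 9, 5]), (26, [330.0, 205.0], [327, 203, 7, 6]), (17, [273.3, 226.6], [266, 221, 14, 9])]
yel [(84, [285.2, 267.4], [281, 262, 9, 12]), (12, [241.3, 205.0], [239, 204, 6, 3]), (5, [300.0, 235.6], [298, 235, 5, 3])]
plate [(6341, [296.6, 212.7], [245, 163, 98, 99]), (22, [260.7, 204.8], [255, 203, 13, 4])]
ell 295.41485595703125 235.6319122314453 (547.6781005859375, 656.869384765625) 8 [520.05658663  56.35439036]
```

View pics/crop1.png

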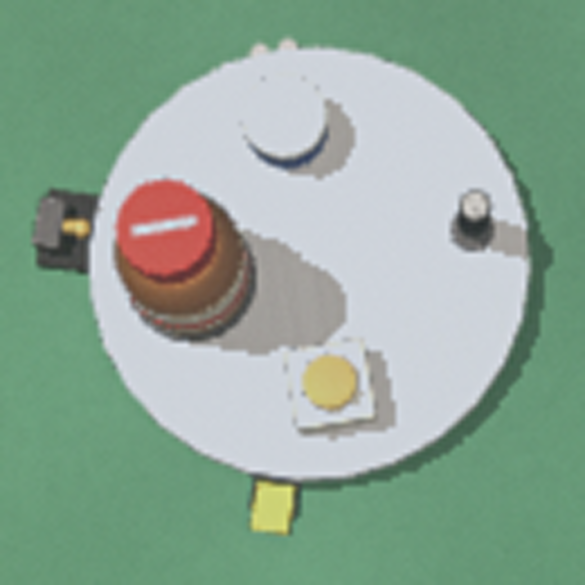

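Run:
```python
from h import *
d=arm.get_image("top")
f=lambda x,y,z: ray(d,225+x/4.5-.39,155+y/4.5-.39,z)
cap=f(166,229,193);post=f(475,206,105);ax=f(309,263,30);ptr=f(273,507,20);cat=f(70,230,30)
print(cap,post,ax,ptr,cat)
a=post-cap;L=np.hypot(*a);print("L",L,"ang",np.arctan2(a[1],a[0]),"axis",cap+a*75/180,post-a*105/180)
b=ax-ptr;print("home",np.arctan2(b[1],b[0]),np.hypot(*b))
s=arm.read_state();print(s["joints"],R.from_quat(s["ee_rot"]).as_matrix().round(3))
w=arm.get_image("wrist");T=R.from_quat(s["ee_rot"]);print(T.inv().apply(np.array(w["xyz"])-s["position"]),(T.inv()*R.from_quat(w["rotation"])).as_matrix().round(3),w["fx"])
```

```text
[575.30792006 133.90942062] [602.90301293 -42.71908122] [585.1745639   61.24926402] [432.68099001  86.88205466] [610.73168985 212.74939528]
L 178.77112970151637 ang -1.4158167758674536 axis [586.80587543  60.31421152] [586.80587543  60.31421152]
home -0.16653415164078447 154.63288794667457
[-9.31379475e-01  3.85128389e-01  7.40612827e-03 -1.49935081e-04
 -1.19399475e+00 -2.58630579e-01] [[-0.928 -0.372 -0.   ]
 [-0.372  0.928  0.001]
 [ 0.     0.001 -1.   ]]
[  73.1097686     1.08994084 -118.22876065] [[-0.001 -0.958 -0.288]
 [ 1.    -0.001 -0.   ]
 [ 0.    -0.288  0.958]] 310.70236569469563
```

```bash
python3 -m pendant '[[-0.0388,0.0257,0,0,0,0,0.085],[-0.0388,0.0257,0,0,0,0,0.085],[-0.0388,0.0257,0,0,0,0,0.085],[-0.0388,0.0257,0,0,0,0,0.085],[-0.0388,0.0257,0,0,0,0,0.085],[-0.0388,0.0257,0,0,0,0,0.085],[-0.0388,0.0257,0,0,0,0,0.085],[-0.0388,0.0257,0,0,0,0,0.085],[-0.0388,0.0257,0,0,0,0,0.085],[-0.0388,0.0257,0,0,0,0,0.085],[-0.0388,0.0257,0,0,0,0,0.085],[-0.0388,0.0257,0,0,0,0,0.085]]'
python3 -m pendant '[[-0.0388,0.0257,0,0,0,0,0.085],[-0.0388,0.0257,0,0,0,0,0.085],[0,0,0,0,0,-8.55,0.07],[0,0,0,0,0,-8.55,0.07],[0,0,0,0,0,-8.55,0.07],[0,0,0,0,0,-8.55,0.07],[0,0,0,0,0,-8.55,0.07],[0,0,0,0,0,-8.55,0.07],[0,0,0,0,0,-8.55,0.06],[0,0,0,0,0,-8.55,0.06],[0,0,0,0,0,-8.55,0.06]]'
cat > st.py <<'E'
from h import *
s=arm.read_state();M=R.from_quat(s["ee_rot"]).as_matrix()
print("t",s["clock"],"p",s["position"].round(1) if hasattr(s["position"],"round") else s["position"],"yaw_y",np.degrees(np.arctan2(M[1,1],M[0,1])).round(2),"zax",M[:,2].round(4),"F",np.round(s["contact_force"],1),"tq",np.round(s["wrist_torque"],2),"w",s["gripper_width"],s["grasp_force"],"q",np.round(s["joints"],3))
def tool(dx,dy,dz): return (M.T@np.array([dx,dy,dz])).round(1)
E
python3 - <<'E'
from st import *
w=arm.get_image("wrist");cv2.imwrite("pics/w1.png",w["image"][:,:,::-1])
t=[602.9-s["position"][0],-42.7-s["position"][1],0];print(tool(*t))
E
```

```text
clock: 1.5
position: [550.7, -119.0, 256.6]
ee_rot: [-0.189, 0.982, -0.0, 0.0]
contact_force: [1.0, -0.6, -0.3]
gripper_width: 84.9
grasp_force: 0.0
clock: 2.6
position: [602.8, -44.3, 256.2]
ee_rot: [0.761, -0.649, -0.0, 0.0]
contact_force: [0.2, -0.5, -0.3]
gripper_width: 59.8
grasp_force: 0.0
t 2.6 p [602.8 -44.3 256.2] yaw_y -170.88 zax [-2.e-04  0.e+00 -1.e+00] F [ 0.2 -0.5 -0.3] tq [ 0.01 -0.04  0.02] w 59.840895769756806 0.0 q [ 0.194  0.35  -0.045 -0.    -1.176 -0.035]
[-1.5 -0.3  0. ]
```

View pics/w1.png

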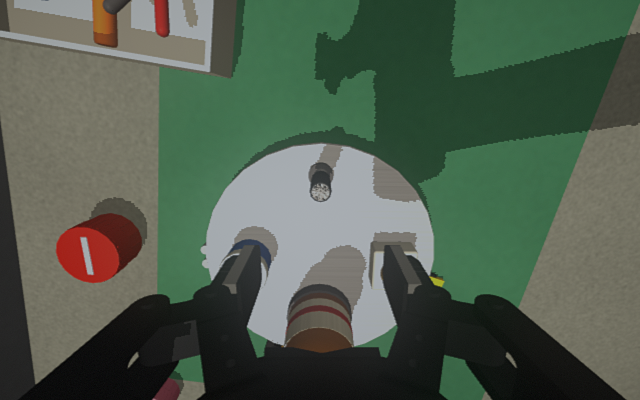

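Run:
```python
from st import *
w=arm.get_image("wrist");p=ray(w,320,190,105);print(p);print(tool(p[0]-s["position"][0],p[1]-s["position"][1],0))
```

```text
t 2.65 p [602.8 -44.3 256.2] yaw_y -170.66 zax [-2.e-04  0.e+00 -1.e+00] F [-0.4 -0.4  0.3] tq [-0.    0.06  0.02] w 59.9778022169581 0.0 q [ 0.194  0.35  -0.045 -0.    -1.176 -0.031]
[604.46492479 -44.0732553 ]
[ 0.1 -1.7 -0. ]
```

```bash
python3 -m pendant '[[0,-0.001,0.04,0,0,0,0.06],[0,0,0.04,0,0,0,0.06],[0,0,0.04,0,0,0,0.06],[0,0,0.03,0,0,0,0.06],[0,0,0.01,0,0,0,0.06],[0,0,0,0,0,0,0.0],[0,0,0,0,0,0,0.0],[0,0,0,0,0,0,0.0],[0,0,0,0,0,0,0.0],[0,0,0,0,0,0,0.0]]'
python3 - <<'E'
from st import *
A=np.array([586.5,60.6]);r=s["position"][:2]-A;print(np.hypot(*r),np.degrees(np.arctan2(r[1],r[0])))
E
```

```text
clock: 3.7
position: [605.1, -44.1, 98.6]
ee_rot: [0.759, -0.651, 0.001, -0.001]
contact_force: [-1.3, 0.5, 7.0]
gripper_width: 18.9
grasp_force: 58.7
t 3.7 p [605.1 -44.1  98.6] yaw_y -171.21 zax [ 3.9e-03  1.0e-04 -1.0e+00] F [-1.3  0.5  7. ] tq [0.07 0.41 0.03] w 18.887277601636658 58.74884247779846 q [ 0.194  0.503 -0.236  0.001 -0.827 -0.041]
106.28808551555264 -79.93842674269116
```

```bash
python3 -m pendant '[[0.0003,-0.0055,-0.002,0,0,-3,0],[0.0006,-0.011,0,0,0,-6,0],[0.0006,-0.011,0,0,0,-6,0],[0.0006,-0.011,0,0,0,-6,0],[0.0006,-0.011,0,0,0,-6,0],[0.0006,-0.011,0,0,0,-6,0],[0.0006,-0.011,0,0,0,-6,0],[0.0006,-0.011,0,0,0,-6,0],[0.0006,-0.011,0,0,0,-6,0],[0.0006,-0.011,0,0,0,-6,0],[0.0003,-0.0055,0,0,0,-3,0],[0,0,0,0,0,0,0]]'
python3 - <<'E'
from st import *
A=np.array([586.5,60.6]);r=s["position"][:2]-A;print(np.hypot(*r),np.degrees(np.arctan2(r[1],r[0])))
E
python3 m.py pics/crop2.png
```

```text
clock: 4.9
position: [685.5, 16.2, 98.6]
ee_rot: [0.983, -0.184, -0.008, 0.0]
contact_force: [-19.2, 10.3, 11.8]
gripper_width: 18.3
grasp_force: 60.9
t 4.9 p [685.5  16.2  98.6] yaw_y -111.17 zax [-0.0155  0.0023 -0.9999] F [-19.2  10.3  11.8] tq [ 3.15  5.18 -0.08] w 18.30730760183138 60.93986213207245 q [ 0.256  0.624 -0.002 -0.008 -0.96   0.949]
108.47219988615139 -24.1454746042746
red [(153, [282.4, 226.5], [273, 218, 17, 20])]
dark [(537, [309.0, 168.4], [285, 155, 45, 26]), (30, [295.8, 276.8], [293, 273, 8, 7]), (16, [278.5, 262.9], [275, 260, 8, 7]), (15, [328.5, 169.0], [326, 168, 6, 4]), (7, [261.6, 168.6], [260, 168, 4, 2])]
yel [(45, [286.5, 265.6], [283, 262, 8, 8])]
plate [(4740, [303.3, 209.7], [259, 166, 84, 96]), (1481, [246.7, 189.0], [235, 155, 33, 66]), (1464, [253.3, 240.7], [235, 220, 44, 47])]
ell 293.1576232910156 213.1829833984375 (95.78250885009766, 98.03718566894531) 29 [584.81065346  61.59527381]
```

View pics/crop2.png

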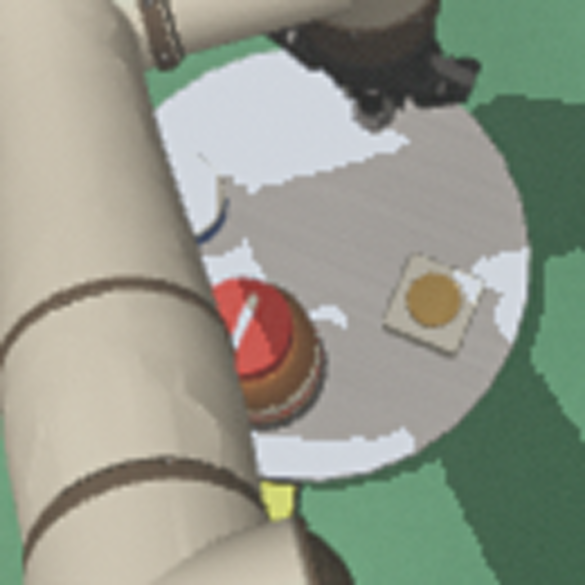

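```bash
python3 -m pendant '[[0,0,0,0,0,0,0.05],[0,0,0,0,0,0,0.05],[0,0,0,0,0,0,0.05],[0,0,0,0,0,0,0.05]]'
python3 - <<'E'
from st import *
A=np.array([586.,61]);r=s["position"][:2]-A;print(np.hypot(*r),np.degrees(np.arctan2(r[1],r[0])))
w=arm.get_image("wrist");cv2.imwrite("pics/w2.png",w["image"][150:400,160:480][:,:,::-1])
E
```

```text
clock: 5.35
position: [692.7, 12.5, 98.2]
ee_rot: [0.983, -0.185, 0.0, -0.0]
contact_force: [0.7, -0.5, 0.4]
gripper_width: 50.2
grasp_force: 0.0
t 5.35 p [692.7  12.5  98.2] yaw_y -111.27 zax [ 4.e-04  0.e+00 -1.e+00] F [ 0.7 -0.5  0.4] tq [ 0.02 -0.03  0.03] w 50.180094950587126 0.0 q [ 0.251  0.628  0.003  0.    -0.945  0.949]
117.18647684844296 -24.474344683953067
```

View pics/w2.png

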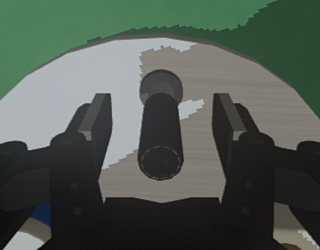

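Run:
```python
from st import *
w=arm.get_image("wrist");p=ray(w,320,313,105);print(p,tool(p[0]-s["position"][0],p[1]-s["position"][1],0))
for A in ([586.5,60.6],[586.,61]):
    r=p-np.array(A);print(np.hypot(*r),np.degrees(np.arctan2(r[1],r[0])))
```

```text
t 5.4 p [692.6  12.4  98.2] yaw_y -111.27 zax [ 2.e-04 -0.e+00 -1.e+00] F [0.2 0.3 0.1] tq [-0.02 -0.01  0.02] w 50.018411879697624 0.0 q [ 0.251  0.628  0.003  0.    -0.945  0.949]
[683.28566297  17.85955499] [-10.7  -1.7  -0. ]
105.8026946508817 -23.826201767750643
106.42179388809785 -23.914458091599055
```

```bash
python3 -m pendant '[[-0.0107,-0.0017,0.002,0,0,2.6,0.05],[0,0,0,0,0,0,0.0],[0,0,0,0,0,0,0.0],[0,0,0,0,0,0,0],[0,0,0,0,0,0,0],[-0.0001,-0.0055,0,0,0,-3,0],[-0.0001,-0.0055,0,0,0,-3,0],[-0.0001,-0.0055,0,0,0,-3,0],[-0.0001,-0.0055,0,0,0,-3,0],[0,0,0,0,0,0,0]]'
python3 - <<'E'
from st import *
A=np.array([586.5,60.6]);r=s["position"][:2]-A;print(np.hypot(*r),np.degrees(np.arctan2(r[1],r[0])))
E
```

```text
clock: 6.45
position: [687.0, 30.5, 96.5]
ee_rot: [0.995, -0.104, -0.005, 0.006]
contact_force: [-4.2, -24.7, 5.7]
gripper_width: 18.4
grasp_force: 60.6
t 6.45 p [687.   30.5  96.5] yaw_y -101.96 zax [-0.0104 -0.0108 -0.9999] F [ -4.2 -24.7   5.7] tq [-6.17  1.12  0.04] w 18.408921172946975 60.590858459472656 q [ 0.282  0.627 -0.008  0.009 -0.949  1.075]
104.9105866362787 -16.683209240624464
```

```bash
python3 -m pendant '[[0,-0.0018,0,0,0,-1,0],[0,0,0,0,0,0,0],[0,-0.0018,0,0,0,-1,0],[0,0,0,0,0,0,0]]'
python3 - <<'E'
from st import *
A=np.array([586.5,60.6]);r=s["position"][:2]-A;print(np.hypot(*r),np.degrees(np.arctan2(r[1],r[0])))
E
```

```text
clock: 6.85
position: [686.8, 30.7, 96.5]
ee_rot: [0.996, -0.088, -0.006, 0.007]
contact_force: [-4.9, -32.5, 6.2]
gripper_width: 18.6
grasp_force: 61.4
t 6.85 p [686.8  30.7  96.5] yaw_y -100.11 zax [-0.0133 -0.0137 -0.9998] F [ -4.9 -32.5   6.2] tq [-8.34  1.27 -0.  ] w 18.58754892133881 61.375163197517395 q [ 0.283  0.628 -0.007  0.012 -0.953  1.104]
104.60572116827001 -16.580540572452026
```

Run:
```python
from h import *
a=arm.get_image("side")["image"][110:310,230:430];b=arm.get_image("top")["image"][140:290,200:350];
a=cv2.resize(a,(400,400),interpolation=2);b=cv2.resize(b,(400,400),interpolation=2)
cv2.imwrite("pics/c3.png",np.hstack([a,b])[:,:,::-1])
```

```text
(no output)
```

View pics/c3.png

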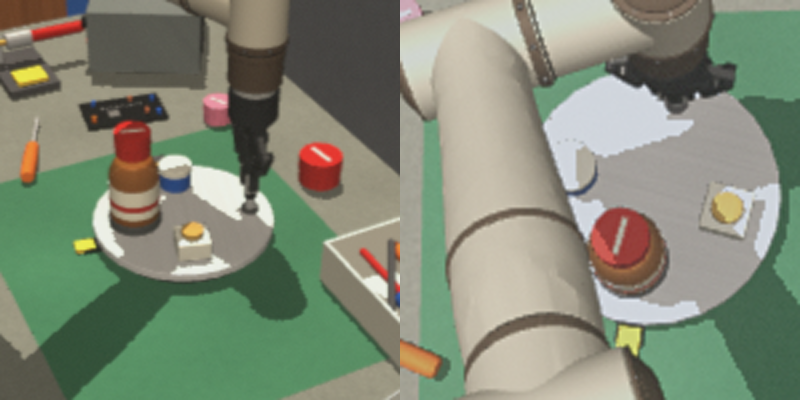

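```bash
python3 - <<'E'
from st import *
d=arm.get_image("top");c=ray(d,283.0,229.0,193);r=c-np.array([586.5,60.6]);print(c,np.hypot(*r),np.degrees(np.arctan2(-r[1],-r[0])))
E
python3 -m pendant '[[0,-0.0018,0,0,0,0,0],[0,0,0,0,0,0,0]]'
python3 -m pendant '[[0,-0.0018,0,0,0,0,0],[0,0,0,0,0,0,0]]'
```

```text
t 6.95 p [686.7  30.7  96.4] yaw_y -100.13 zax [-0.0133 -0.0136 -0.9998] F [ -4.2 -32.5   4.5] tq [-8.38  1.26 -0.05] w 18.225010889406526 61.341716051101685 q [ 0.283  0.628 -0.007  0.011 -0.953  1.104]
[513.80057579  80.45674082] 75.36243385108574 -15.276848163379164
clock: 7.2
position: [686.7, 30.9, 96.4]
ee_rot: [0.996, -0.089, -0.007, 0.008]
contact_force: [-5.0, -37.2, 5.6]
gripper_width: 18.5
grasp_force: 61.9
clock: 7.4
position: [687.8, 34.2, 96.5]
ee_rot: [0.996, -0.088, -0.005, 0.007]
contact_force: [-4.8, -19.9, 5.3]
gripper_width: 18.4
grasp_force: 60.7
```

```bash
python3 -m pendant '[[0,0,0,0,0,0,0],[0,0,0,0,0,0,0]]'
python3 -m pendant '[[0,-0.001,0,0,0,0,0],[0,0,0,0,0,0,0]]'
python3 -m pendant '[[0,-0.001,0,0,0,0,0],[0,0,0,0,0,0,0]]'
```

```text
clock: 7.6
position: [690.6, 42.9, 96.5]
ee_rot: [0.996, -0.086, -0.001, 0.002]
contact_force: [-1.4, -10.7, 1.7]
gripper_width: 18.8
grasp_force: 59.9
clock: 7.8
position: [690.7, 43.2, 96.6]
ee_rot: [0.996, -0.085, -0.001, 0.003]
contact_force: [-0.7, -14.3, 1.9]
gripper_width: 18.3
grasp_force: 60.2
clock: 8.0
position: [690.7, 43.4, 96.5]
ee_rot: [0.996, -0.085, -0.002, 0.003]
contact_force: [-1.5, -15.5, 3.2]
gripper_width: 18.7
grasp_force: 60.3
```

```bash
python3 -m pendant '[[0,0.005,0,0,0,0,0],[0,0,0,0,0,0,0],[0,0,0,0,0,0,0.06],[0,0,0,0,0,0,0.06],[0,0,0,0,0,0,0.06],[0,0,-0.04,0,0,0,0.06],[0,0,-0.04,0,0,0,0.07],[0,0,-0.04,0,0,0,0.085],[0,0,-0.045,0,0,0,0.085]]'
python3 -m pendant '[[-0.045,0,0,0,0,0,0.085],[-0.045,0,0,0,0,0,0.085],[-0.045,0,0,0,0,0,0.085],[-0.045,0,0,0,0,0,0.085],[0,0,0,0,0,0,0.085]]'
python3 - <<'E'
from st import *
print(tool(512.5-s["position"][0],73.1-s["position"][1],0))
w=arm.get_image("wrist");cv2.imwrite("pics/w4.png",w["image"][:,:,::-1])
E
```

```text
clock: 8.9
position: [690.3, 44.1, 262.1]
ee_rot: [0.996, -0.085, -0.001, -0.0]
contact_force: [2.0, -0.2, 0.8]
gripper_width: 84.8
grasp_force: 0.0
clock: 9.4
position: [508.1, 74.3, 261.5]
ee_rot: [0.996, -0.084, -0.001, -0.0]
contact_force: [0.7, 0.3, 0.2]
gripper_width: 85.0
grasp_force: 0.0
t 9.4 p [508.1  74.3 261.5] yaw_y -99.69 zax [-2.3e-03  9.0e-04 -1.0e+00] F [0.7 0.3 0.2] tq [-0.01 -0.11 -0.01] w 85.04543060917534 0.0 q [ 0.461  0.192 -0.251 -0.002 -1.13   0.942]
[ 4.5  0.5 -0. ]
```

View pics/w4.png

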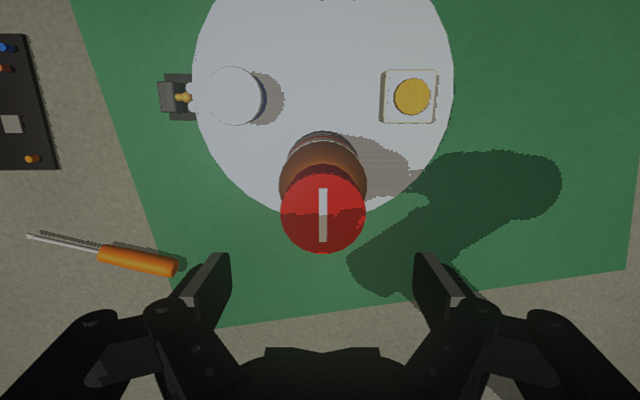

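Run:
```python
from st import *
w=arm.get_image("wrist");im=w["image"];h=cv2.cvtColor(im,cv2.COLOR_RGB2HSV).astype(int)
m=((h[...,0]<8)|(h[...,0]>170))&(h[...,1]>170)&(h[...,2]>110)
b=blobs(m,(270,165,380,260),50);print(b[:2])
x0,y0,ww,hh=b[0][2]
# lower half contour circle
for uv in [(323,213),(x0+ww/2-.5,y0+hh-.5-ww/2)]:
    p=ray(w,*uv,193);print(uv,p,tool(p[0]-s["position"][0],p[1]-s["position"][1],0))
A=np.array([586.5,60.6]);r=A-p;print(np.hypot(*r),np.degrees(np.arctan2(r[1],r[0])))
e1,e2=ray(w,323,190,193),ray(w,322.5,240,193);print(np.degrees(np.arctan2(*(e1-e2)[::-1])))
```

```text
t 9.45 p [511.1  74.7 262.1] yaw_y -99.69 zax [ 0.001   0.0011 -1.    ] F [-0.  -0.2  0.9] tq [ 0.04 -0.1  -0.06] w 84.86831623014194 0.0 q [ 4.590e-01  1.950e-01 -2.460e-01 -1.000e-03 -1.129e+00  9.430e-01]
[(2194, [324.2, 199.5], [283, 178, 82, 51]), (164, [318.6, 253.7], [300, 249, 38, 9])]
(323, 213) [518.74049502  73.72474779] [ 7.7 -0.4  0. ]
(323.5, 187.5) [535.23156585  70.60164212] [24.5 -0.   0. ]
52.23490389536439 -11.038835682688934
-10.215309623304234
```

Run:
```python
from st import *
w=arm.get_image("wrist");im=w["image"];h=cv2.cvtColor(im,cv2.COLOR_RGB2HSV).astype(int)
m=(((h[...,0]<8)|(h[...,0]>170))&(h[...,1]>150)&(h[...,2]>60)).astype(np.uint8)
m=cv2.morphologyEx(m,cv2.MORPH_CLOSE,np.ones((15,15)))
for r in range(160,270,6):
    c=np.flatnonzero(m[r,250:400]);print(r,(c.min()+250,c.max()+250) if len(c) else None,end=' ')
bar=(h[...,1]<60)&(h[...,2]>110);b=blobs(bar,(300,175,345,255),60);print(b[:2])
u,v=b[0][1];p=ray(w,u,v,193);print(w["xyz"],p,tool(p[0]-s["position"][0],p[1]-s["position"][1],0))
d=arm.get_image("top");h=cv2.cvtColor(d["image"],cv2.COLOR_RGB2HSV).astype(int)
m=((h[...,0]<8)|(h[...,0]>170))&(h[...,1]>120)&(h[...,2]>60);print(blobs(m,(235,200,350,280),10)[:3])
```

```text
t 9.5 p [512.9  74.8 262.3] yaw_y -99.73 zax [ 0.0022  0.0011 -1.    ] F [0.2 0.5 1.5] tq [ 0.01 -0.09  0.01] w 84.60935045317783 0.0 q [ 0.458  0.197 -0.242 -0.    -1.129  0.943]
160 None 166 None 172 (np.int64(337), np.int64(337)) 178 (np.int64(337), np.int64(337)) 184 (np.int64(305), np.int64(352)) 190 (np.int64(297), np.int64(356)) 196 (np.int64(291), np.int64(359)) 202 (np.int64(286), np.int64(363)) 208 (np.int64(285), np.int64(364)) 214 (np.int64(284), np.int64(365)) 220 (np.int64(283), np.int64(366)) 226 (np.int64(284), np.int64(366)) 232 (np.int64(285), np.int64(364)) 238 (np.int64(288), np.int64(362)) 244 (np.int64(292), np.int64(357)) 250 (np.int64(298), np.int64(351)) 256 (np.int64(307), np.int64(342)) 262 None 268 None [(384, [324.2, 220.7], [321, 196, 8, 52])]
[584.45509115  63.31851547 380.68975304] [515.27499416  73.96616361] [2.5 0.4 0. ]
[(137, [287.5, 235.6], [276, 230, 21, 12])]
```

```bash
python3 -m pendant '[[0,0,0.025,0,0,0,0.085],[0,0,0.025,0,0,0,0.085],[0,0,0,0,0,0,0.085],[0,0,0,0,0,0,0.085]]'
python3 - <<'E'
from st import *
print(tool(514-s["position"][0],73.6-s["position"][1],186-s["position"][2]))
w=arm.get_image("wrist");h=cv2.cvtColor(w["image"],cv2.COLOR_RGB2HSV).astype(int)
bar=(h[...,1]<60)&(h[...,2]>110);b=blobs(bar,(300,200,345,330),60);print(b[:2])
u,v=b[0][1];p=ray(w,u,v,193);print(p,tool(p[0]-s["position"][0],p[1]-s["position"][1],0))
E
```

```text
clock: 10.0
position: [514.5, 74.0, 211.3]
ee_rot: [0.996, -0.086, -0.0, 0.0]
contact_force: [1.4, 0.0, 0.5]
gripper_width: 84.9
grasp_force: 0.0
t 10.0 p [514.5  74.  211.3] yaw_y -99.85 zax [-2.e-04 -9.e-04 -1.e+00] F [1.4 0.  0.5] tq [ 0.03 -0.   -0.04] w 84.89960712912018 0.0 q [ 4.56e-01  2.46e-01 -3.15e-01  1.00e-03 -1.01e+00  9.43e-01]
[-0.4  0.4 25.3]
[(625, [324.1, 260.6], [319, 229, 11, 66])]
[515.19738693  73.75980545] [0.7 0.1 0. ]
```

```bash
python3 -m pendant '[[0,0,0.015,0,0,0,0.085],[0,0,0.01,0,0,0,0.085],[0,0,0,0,0,0,0.085],[0,0,0,0,0,0,0.04],[0,0,0,0,0,0,0.04],[0,0,0,0,0,0,0.04],[0,0,0,0,0,0,0.04],[0,0,0,0,0,0,0.04]]'
```

```text
clock: 10.85
position: [513.8, 74.1, 187.3]
ee_rot: [0.996, -0.086, 0.001, -0.0]
contact_force: [-1.1, -1.0, 4.7]
gripper_width: 53.6
grasp_force: 62.0
```

```bash
python3 -m pendant '[[0,0,0.003,0,0,0,0.04],[0,0,0.003,0,0,0,0.04],[0,0,0.002,0,0,0,0.04],[0,0,0,0,0,0,0.04],[0,0,0,0,0,0,0.04]]'
```

```text
clock: 11.35
position: [513.9, 74.0, 180.5]
ee_rot: [0.996, -0.085, 0.001, -0.0]
contact_force: [-4.7, 0.0, 12.9]
gripper_width: 53.7
grasp_force: 63.1
```

```bash
python3 -m pendant '[[0,0,0,0,0,-5,0.04],[0,0,0,0,0,-8,0.04],[0,0,0,0,0,-8,0.04],[0,0,0,0,0,-8,0.04],[0,0,0,0,0,-8,0.04],[0,0,0,0,0,-8,0.04],[0,0,0,0,0,-8,0.04],[0,0,0,0,0,-8,0.04],[0,0,0,0,0,-8,0.04],[0,0,0,0,0,-8,0.04],[0,0,0,0,0,0,0.04],[0,0,0,0,0,0,0.04]]'
python3 - <<'E'
from st import *
w=arm.get_image("wrist");d=arm.get_image("top")
a=w["image"][150:400,160:480];b=cv2.resize(d["image"][180:280,236:364],(320,250),interpolation=2)
cv2.imwrite("pics/c5.png",np.hstack([a,b])[:,:,::-1])
E
```

```text
clock: 12.55
position: [514.6, 74.3, 180.6]
ee_rot: [0.833, 0.554, 0.002, 0.001]
contact_force: [-2.8, -0.6, 11.4]
gripper_width: 53.5
grasp_force: 62.7
t 12.55 p [514.6  74.3 180.6] yaw_y -22.75 zax [ 4.e-03  5.e-04 -1.e+00] F [-2.8 -0.6 11.4] tq [-0.06  0.63  0.04] w 53.48984797374918 62.65644192695618 q [ 4.560e-01  2.770e-01 -3.600e-01  2.000e-03 -9.300e-01  2.287e+00]
```

View pics/c5.png

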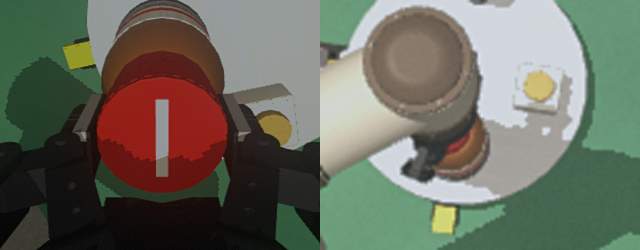

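```bash
python3 -m pendant '[[0,0,-0.004,0,0,0,0.04],[0,0,-0.004,0,0,0,0.04],[0,0,-0.006,0,0,0,0.04],[0,0,-0.01,0,0,0,0.04],[0,0,-0.015,0,0,0,0.04],[0,0,-0.015,0,0,0,0.04],[0,0,-0.015,0,0,0,0.04],[0,0,-0.015,0,0,0,0.04],[0,0,-0.01,0,0,0,0.04],[0,0,-0.005,0,0,0,0.04],[0,0,0,0,0,0,0.04],[0,0,0,0,0,0,0.04]]'
python3 - <<'E'
from st import *
w=arm.get_image("wrist");d=arm.get_image("side");t=arm.get_image("top")
a=w["image"][150:400,160:480];f=lambda i,x,y:cv2.resize(i[y:y+100,x:x+128],(320,250),interpolation=2)
cv2.imwrite("pics/c6.png",np.vstack([np.hstack([a,f(d["image"],240,140)]),np.hstack([f(t["image"],236,180),f(d["image"],190,120)])])[:,:,::-1])
E
```

```text
clock: 13.85
position: [512.9, 74.0, 276.5]
ee_rot: [0.833, 0.553, -0.001, -0.0]
contact_force: [0.2, -0.5, -0.2]
gripper_width: 53.5
grasp_force: 63.4
t 13.85 p [512.9  74.  276.5] yaw_y -22.84 zax [-1.6e-03 -2.0e-04 -1.0e+00] F [ 0.2 -0.5 -0.2] tq [-0.    0.02 -0.02] w 53.54503179002098 63.40720295906067 q [ 4.560e-01  1.880e-01 -2.170e-01 -1.000e-03 -1.167e+00  2.287e+00]
```

View pics/c6.png

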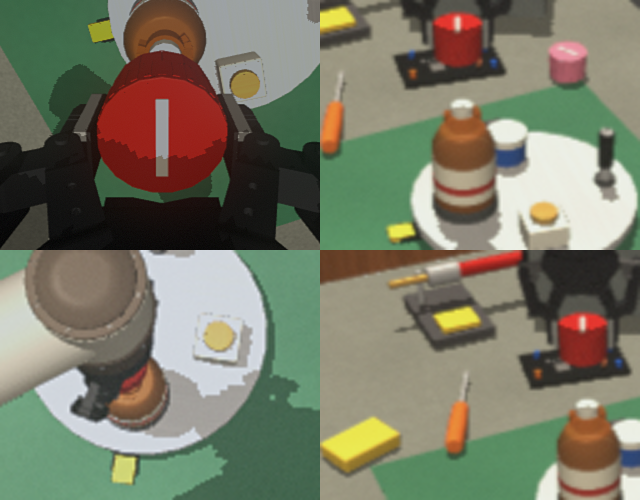

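```bash
python3 -m pendant '[[0,0,0,0,0,0,0.04],[0,0,0,0,0,0,0.04],[0,0,0,0,0,0,0.04]]'
python3 -c "
from bench import arm
print(arm.job_done())"
```

```text
clock: 14.3
position: [513.3, 74.0, 277.2]
ee_rot: [0.833, 0.553, -0.0, -0.0]
contact_force: [-0.4, -0.2, -1.0]
gripper_width: 53.5
grasp_force: 63.4
the job is handed in; nothing more can be done
None
```

I swung the carousel into its catch, then pressed, turned about 77° and lifted off the cap; it is held level about 8 cm over the open bottle, and the job was handed in at about 14.3 s.

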